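Isolate the centrifuge and hold its lid half open

TASK

Turn the rotary handle of the power isolator from on to off, a quarter turn clockwise seen from above until it clicks home. Only then lift the centrifuge lid by its handle and hold it half open, at 45 degrees from closed, so that a colleague can look over the rotor; the lid has no stay and drops shut if let go, so finish while still holding it there. Leave the glassware and bottles around where they stand.

Things in the scene. Friction and masses are not known exactly. Their poses are not given: they have to be found in the camera images.
- centrifuge: Compact bench centrifuge, a fixed white box 240 (x) x 250 (y) x 130 mm high, with an open rotor bowl under a grey lid. Origin: centre of its underside, on the bench. Its x axis points from the front panel (display and round knob, on -x, roughly towards the robot) to the hinge at the rear; z is up. It does not move.
- lid (a joint): Opening angle of the lid about the hinge along the rear edge: 0 closed (level), 0.785 = 45 degrees, stop at 1.75. Its front edge rises and swings back towards the hinge. It falls shut freely whenever let go below 90 degrees; the hinge has next to no friction. Lid: 238 x 250 x 14 mm, 0.3 to 0.65 kg.
- lid_handle (a point): Centre of the lid's handle: a black round bar 12 mm in diameter, 110 mm long along the centrifuge's y, on a 12 mm post at either end (about 98 mm free between them). The bar's centre line stands 40 mm above the lid's upper face (34 mm of free air under the bar), 205 mm in front of the hinge axis and 54 mm above it with the lid closed; it is then 185 mm above the bench. The point's axes turn with the lid, and equal the centrifuge's when closed.
- lid_hinge (a point): A point on the lid's hinge axis, at the middle of the centrifuge's rear edge, 131 mm above the bench: 120 mm from the centrifuge's origin along its x. The axis runs along the centrifuge's y. Axes turn with the lid.
- isolator: Power isolator, a fixed grey box 110 x 110 x 90 mm high with a black rotary handle on top. Origin: centre of its underside. z up. The handle turns about its vertical centre line. It does not move.
- switch (a joint): Angle of the isolator's handle: 0 = on (handle bar along the box's x axis, white mark towards its -x side), 1.571 = off (bar along the box's y axis, white mark towards +y). It grows clockwise seen from above, with stops at both ends. A sprung detent holds it at either end: about 0.15 N m is needed to turn it out, and once past half way it pulls itself to the other end.
- switch_grip (a point): Grip point of the isolator's handle, on its turning axis, 123 mm above the bench: the handle is an upright bar 60 long, 15 thick and 34 mm tall (its top 133 mm and foot about 100 mm above the bench) on a flat disc of 60 mm diameter. The point's x axis runs along the bar and turns with it.
- beaker: Loose glass beaker, 68 mm across, 85 mm tall, in front of the two devices. Origin: centre of its underside. To be left alone.
- vial_jar: Loose amber jar, 50 mm across, 60 mm tall, standing behind the isolator. Origin: centre of its underside. To be left alone.
- reagent: Loose white bottle, 48 mm across, 100 mm tall, standing behind the gap between the two devices. Origin: centre of its underside. To be left alone.
- amber_bottle: Loose amber bottle, 68 mm across, 170 mm tall, on the right of the bench. Origin: centre of its underside. To be left alone.
- dish: Loose white dish, 80 mm across, 25 mm tall, on the left of the bench. Origin: centre of its underside. To be left alone.

How it is judged (in metres and radians):
On the way, in this order (a step that is already met when the one before it is completed fails the run):
1. the isolator's handle is turned off while the lid is down (value of joint switch above 1.4 rad and value of joint lid below 0.15 rad), for 0.2 s.
2. the lid is held by the fingers at 45 degrees, the isolator off (value of joint switch above 1.4 rad and value of joint lid between 0.663 and 0.908 rad and contact force between lid and the fingers above 0.4 N), for 0.3 s.
At the end, for the whole second after the job is handed in: Isolator handle off (beyond 80 of its 90 degrees); lid at 45 degrees within 7 degrees, not moving, borne by the robot's fingers (contact over 0.4 N); beaker, jar, dish and both bottles within 40 mm of where they stood (all of step 2 and velocity of joint lid between -0.1 and 0.1 rad/s and distance of each of beaker, vial_jar, reagent, amber_bottle, dish from where it was at the start of the episode below 0.04 m); the arm keeps its last pose, push and grip.
It fails at once if the lid is lifted before the isolator is off (value of joint lid above 0.15 rad and value of joint switch below 1.2 rad).
It fails at once if a bystander is knocked out of place (distance of any of beaker, vial_jar, reagent, amber_bottle, dish from where it was at the start of the episode above 0.04 m).
It also fails if it takes over 54 s, if anything falls off the work surface, if the arm or the gripper's body presses on something with over 40 N, if the wrist force passes 120 N, or if a joint passes its speed limit or range.

ROBOT

A 6-joint arm with a two-finger parallel gripper is mounted at the origin on the work surface. World frame = base frame: x ahead of the robot, y to its left, z up, the work surface at z = 0. Lengths are in mm, angles in rad, forces in N, time in s.
With the tool pointing down it reaches from about 400 to 825 mm from the base axis. Payload 7 kg.
Tool frame: the origin (TCP) lies on the mounting face of the last link; the fingertips stand 173 mm ahead of it and the grasp point (between the pads) lies 155 mm ahead of it; z points along the fingers, y is the direction in which the jaws open and shut (so a half turn about z gives the same grasp; the last joint's range is limited). The gripper opens to 85 mm and grips with 20 to 120 N. Pads are 22 mm wide; open, the fingers measure 114 mm over their backs; the gripper's body (76 mm by 85 mm) begins 54 mm behind the grasp point. The pads swing forward as they close: fully open they stand 13 mm farther back than shut.
Start: joints at [1.608, 0.359, 0.012, 0, -1.224, -0.288], TCP at [167.531, 653.857, 404.702] pointing down, gripper open.
Joint ranges: [-3.07, 3.07], [-1.43, 2.12], [-1.02, 1.25], [-3.03, 1.67], [-3.05, -0], [-3.03, 3.03]. Speed limits (rad/s): [2.39, 2.39, 3.01, 3.14, 3.14, 3.14].

INTERFACE

Orientations are given as a rotation vector (axis times angle).
In Python, from rig import * gives the robot as it stands.
- The arm moves only by the shell command python3 -m crank 'ROWS' [FORCE]. ROWS is a JSON object of lists of equal length, an entry for each row: "fingers": the finger opening in mm, from 0 to 85.4; "offset": the shift along the tool's x, y, z in units of 50 cm (1.0 is 50 cm), a list of three; "dr": the turn, a rotation vector about the tool's x, y, z in units of 180 degrees (1.0 is 180 degrees), a list of three. In form: {"fingers": [fingers, ...], "offset": [[x, y, z], ...], "dr": [[wx, wy, wz], ...]}. A call has 1 to 12 rows; each row is the pose to reach, as a shift and turn from the pose commanded when the call began, along the tool's axes at that moment, turning the shorter way round; what a row does not reach only later rows make up. A row lasts 1/10 s, in which the tool goes at most 50 mm and 8.59 degrees, less where a joint would pass 70% of its speed; a pose out of reach is approached as far as the arm can. A call with a number of a shift or a turn outside -1 to 1 is refused whole. A call with a gripper value outside its range is refused whole. The fingers move at their own pace and stop on an object; FORCE is the grip in N (left out, the last holds). Time passes only in rows, so rows that repeat a pose let the fingers close. It gives the time, the measured TCP pose, the force and the opening at its end, in the units of the state.
- get_state(): the state, without advancing time (a new reading comes with each control period).
- grab_frame(name): name is "scene" or "side" or "wrist"; returns the picture (480x640x3 uint8, blue, green, red); there is no depth.
- camera_params(name): a dict with "fx", "fy", "cx", "cy" (pixels), "R" (3x3) and "t" (3): a world point X has camera coordinates R X + t; the wrist camera has in their place "T_tool_cam" (4x4, takes a point from camera to tool coordinates, whose origin is the TCP and whose axes are the flange's). Camera axes: x right, y down, z forward; pixel columns grow to the right and rows downward; lengths in mm; the calibration is good to about 2 mm. The wrist camera is an equidistant fisheye: a pixel r from the principal point sees the ray r / f radians off the axis. A picture is of the moment at which its call begins: read the wrist's pose just before it. camera_params takes no time and is no camera call.
- sign_off(): hands the job in, once; it reports no verdict.
The state is a dict: "time": time; "qpos": joint angles; "joint_velocities": joint speeds; "tau": joint torques, N m; "position": TCP position; "ee_rot": TCP orientation; "force": force on the tool from outside, world axes, zero at the start; "torque": the same for the moment, N m; "opening": finger opening in mm.
Only numpy, scipy, OpenCV 4.12 (cv2) and the standard library are available. Lean on these libraries where they do the work, as an engineer would, in place of code of your own. Each camera call takes 0.05 s, during which the arm holds its last target.

## Working session

There is one attempt and no reset: what is moved stays moved. The work goes in short steps, Python scripts to look and compute and a shell command to move; the robot and the scene stay as the last step left them, time stands still between calls to the robot, and variables do not carry over. Pictures are saved under pics/ and viewed, and the job is handed in when it is done.

```bash
ls; mkdir -p pics
python3 - <<'E'
from rig import *
import cv2
s=get_state();print(s)
for n in ("scene","side","wrist"):
    print(n,camera_params(n)); cv2.imwrite(f"pics/{n}0.png",grab_frame(n))
E
```

```text
pics
{'time': 0.0, 'qpos': array([ 1.60805729e+00,  3.59413666e-01,  1.10636947e-02, -3.31466670e-04,
       -1.22408448e+00, -2.88095810e-01]), 'joint_velocities': array([-0.00035835,  0.00093291, -0.0013338 ,  0.00097737,  0.00064247,
        0.00046406]), 'tau': array([ 6.31195780e-04, -5.83317769e+01,  2.93418109e+01,  6.93703830e+00,
       -5.96238737e-03,  2.14757215e-06]), 'position': array([167.50218026, 653.69733996, 403.75158269]), 'ee_rot': array([ 3.11524108e+00, -3.92945655e-01, -6.62866836e-05]), 'force': array([-0.12092456, -1.13427568,  0.27773872]), 'torque': array([ 0.00996177, -0.06446945,  0.0078418 ]), 'opening': 85.55634477782117}
scene {'fx': 466.83047668059055, 'fy': 466.83047668059055, 'cx': 313.4276586238929, 'cy': 239.25591404723104, 'R': array([[ 0.20544994,  0.97866446,  0.00248922],
       [ 0.7816966 , -0.16256927, -0.60209771],
       [-0.58884696,  0.12564676, -0.79841853]]), 't': array([-116.34087545, -394.08157215, 1694.63144028])}
side {'fx': 537.8155804728766, 'fy': 537.8155804728766, 'cx': 315.0785010395166, 'cy': 234.92432618725528, 'R': array([[ 0.98029173, -0.19751988,  0.00374449],
       [-0.08998708, -0.46331931, -0.88161077],
       [ 0.17587055,  0.86389879, -0.47196233]]), 't': array([-559.03047479,  189.63630041, 1168.81452098])}
wrist {'fx': 371.64829954431775, 'fy': 371.64829954431775, 'cx': 319.68251909722545, 'cy': 236.35328808413306, 'T_tool_cam': array([[-5.59015441e-04, -9.57159128e-01, -2.89561896e-01,
         7.38487187e+01],
       [ 9.99999667e-01, -3.63144628e-04, -7.30165339e-04,
        -4.02654341e-01],
       [ 5.93731572e-04, -2.89562208e-01,  9.57159013e-01,
         2.88645045e+01],
       [ 0.00000000e+00,  0.00000000e+00,  0.00000000e+00,
         1.00000000e+00]])}
```

View pics/scene0.png

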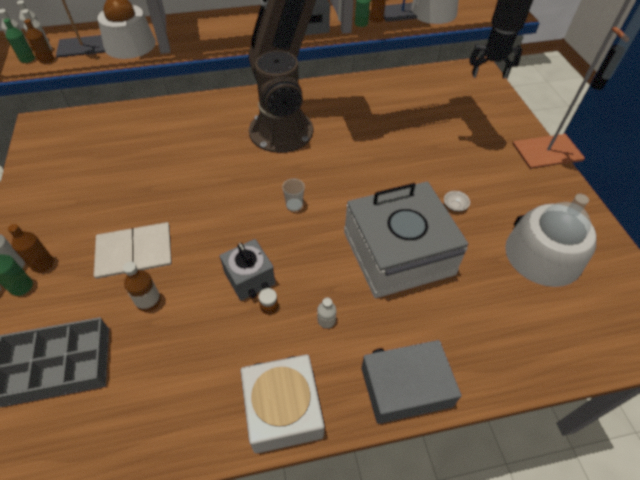

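View pics/side0.png

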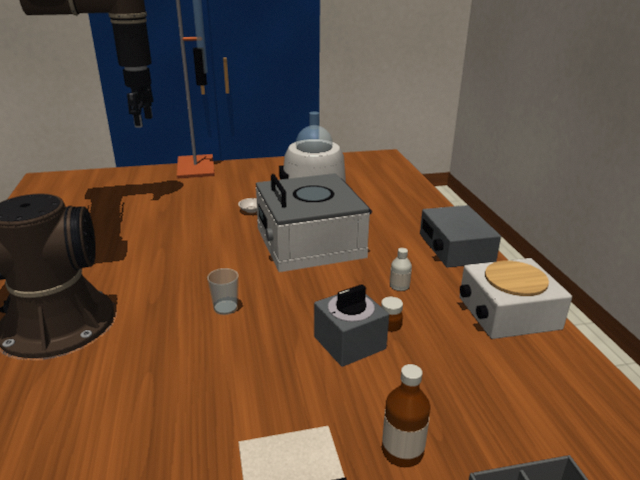

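View pics/wrist0.png

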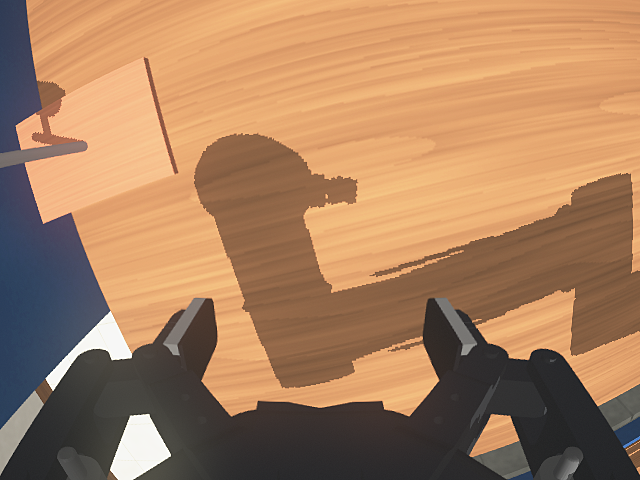

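The scene view shows the isolator near (248,268), the centrifuge near (405,240) with its black handle at (395,193), the beaker at (293,195), the jar at (268,300) and the reagent bottle at (327,313). I'll enlarge both views to measure from them.

Run:
```python
import cv2,numpy as np
a=cv2.imread("pics/scene0.png");b=cv2.imread("pics/side0.png")
def crop(im,x,y,w,h,n,k): cv2.imwrite(n,cv2.resize(im[y:y+h,x:x+w],None,fx=k,fy=k,interpolation=cv2.INTER_CUBIC))
crop(a,210,230,80,60,"pics/a_iso.png",10)
crop(a,335,170,140,105,"pics/a_cen.png",5.7)
crop(b,305,275,100,75,"pics/b_iso.png",8)
crop(b,250,165,120,90,"pics/b_cen.png",6.6)
```

```text
(no output)
```

View pics/a_iso.png

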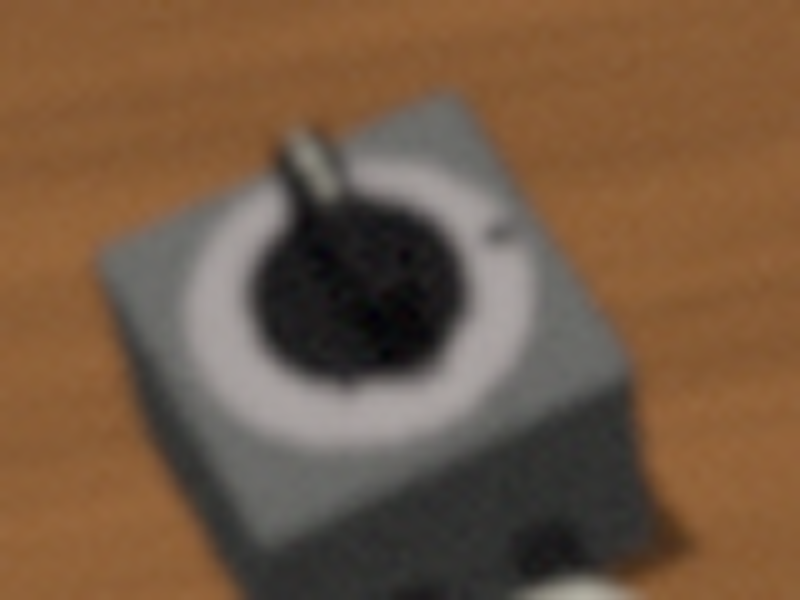

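View pics/a_cen.png

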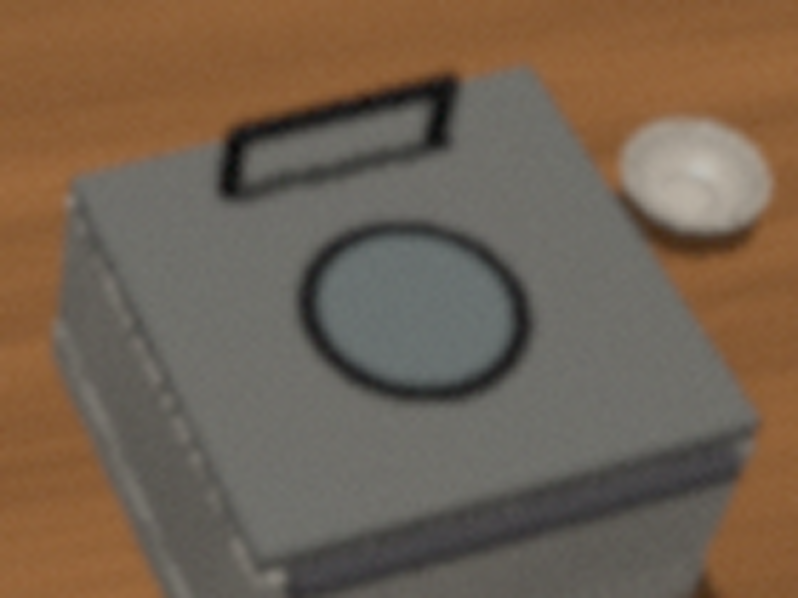

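View pics/b_iso.png

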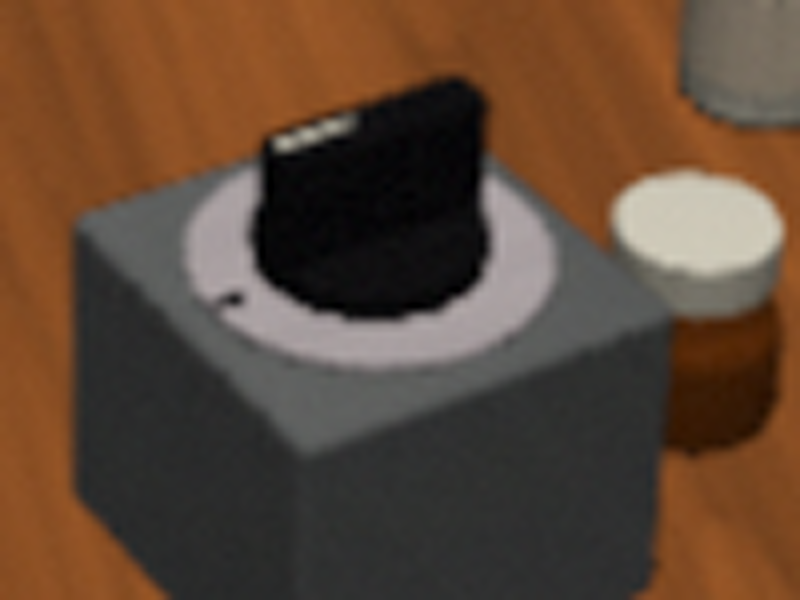

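View pics/b_cen.png

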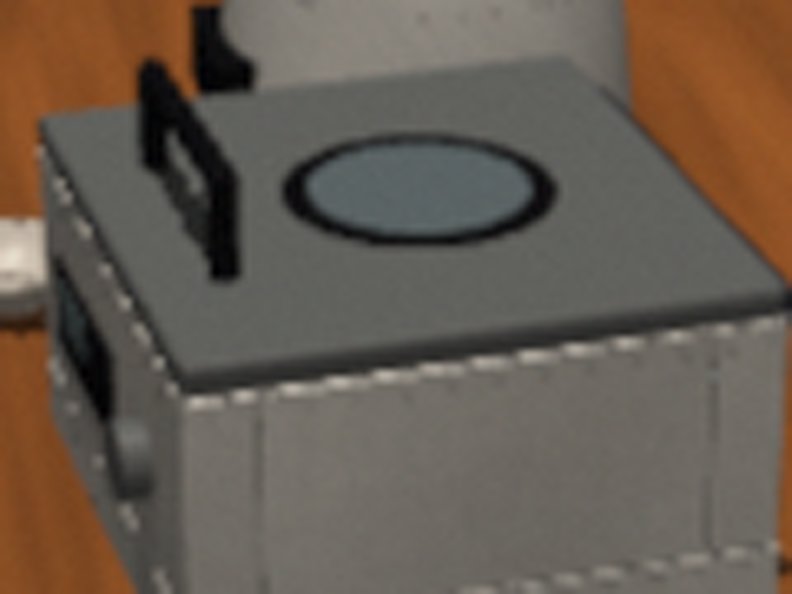

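```bash
cat > h.py <<'E'
from rig import *
import numpy as np, cv2
from scipy.spatial.transform import Rotation as Ro
def ray(n,uv):
    c=camera_params(n);R=np.array(c['R']);t=np.array(c['t'])
    d=R.T@np.array([(uv[0]-c['cx'])/c['fx'],(uv[1]-c['cy'])/c['fy'],1]);return -R.T@t,d
def onz(n,uv,z):
    o,d=ray(n,uv);return o+d*(z-o[2])/d[2]
def cr(p,x0,y0,k): return (x0+(p[0]+.5)/k-.5,y0+(p[1]+.5)/k-.5)
def pix(n,X):
    c=camera_params(n);p=np.array(c['R'])@X+c['t'];return c['fx']*p[0]/p[2]+c['cx'],c['fy']*p[1]/p[2]+c['cy']
E
python3 - <<'E'
from h import *
np.set_printoptions(precision=1,suppress=True)
def show(name,n,pts,x0,y0,k,z):
    P=np.array([onz(n,cr(p,x0,y0,k),z) for p in pts]);print(name,n,P[:,:2].tolist().__repr__() if 0 else P[:,:2].round(1).tolist(),'mean',P.mean(0))
    e=np.diff(np.vstack([P,P[:1]]),axis=0);print('  len',np.linalg.norm(e,axis=1),'ang',np.degrees(np.arctan2(e[:,1],e[:,0])))
show('iso','scene',[(105,255),(450,90),(628,370),(265,550)],210,230,10,90)
show('iso','side',[(78,220),(305,455),(668,318)],305,275,8,90)
show('lid','scene',[(75,185),(530,68),(758,425),(262,562)],335,170,5.7,145)
show('lid','side',[(42,122),(188,382),(790,292),(570,58)],250,165,6.6,145)
show('han','scene',[(235,137),(452,85)],335,170,5.7,187)
show('han','side',[(152,68),(228,178)],250,165,6.6,187)
show('disc','scene',[(360,290)],210,230,10,100)
show('disc','side',[(372,262)],305,275,8,95)
show('bartop','side',[(270,140),(475,88)],305,275,8,133)
for nm,uv,z in [('beaker base',(294,207),0),('jar top',(268,295),60),('reag top',(327,301),100),('dish',(457,203),25),('amber top',(132,268),170)]:
    print(nm,onz('scene',uv,z))
for nm,uv,z in [('beaker base',(227,305),0),('jar top',(391,306),60),('reag top',(403,252),100),('dish',(248,204),25),('amber top',(411,374),170)]:
    print(nm,onz('side',uv,z))
E
```

```text
iso scene [[574.0, -257.8], [537.7, -160.0], [639.3, -126.2], [675.1, -225.8]] mean [ 606.5 -192.4   90. ]
  len [104.4 107.  105.8 106. ] ang [ 110.4   18.4  -70.2 -162.4]
iso side [[536.5, -158.2], [569.9, -260.5], [669.5, -226.1]] mean [ 592. -215.   90.]
  len [107.6 105.4 149.4] ang [-71.9  19.  153. ]
lid scene [[506.6, 109.4], [477.0, 353.8], [710.4, 376.9], [736.0, 134.8]] mean [607.5 243.7 145. ]
  len [246.2 234.6 243.5 230.8] ang [  96.9    5.7  -84.  -173.7]
lid side [[473.6, 350.9], [500.4, 100.0], [734.3, 131.5], [707.6, 379.6]] mean [604.  240.5 145. ]
  len [252.3 236.  249.5 235.8] ang [ -83.9    7.7   96.1 -173. ]
han scene [[528.3, 179.1], [517.0, 290.8]] mean [522.6 234.9 187. ]
  len [112.2 112.2] ang [ 95.8 -84.2]
han side [[514.5, 297.7], [528.2, 182.6]] mean [521.3 240.2 187. ]
  len [115.9 115.9] ang [-83.2  96.8]
disc scene [[606.5, -192.0]] mean [ 606.5 -192.   100. ]
  len [0.] ang [0.]
disc side [[602.7, -196.5]] mean [ 602.7 -196.5   95. ]
  len [0.] ang [0.]
bartop side [[576.5, -194.1], [631.4, -181.8]] mean [ 603.9 -188.   133. ]
  len [56.3 56.3] ang [  12.7 -167.3]
beaker base [369.4 -21.4   0. ]
jar top [ 704.5 -149.8   60. ]
reag top [775.   -9.7 100. ]
dish [477.8 475.1  25. ]
amber top [ 628.  -462.5  170. ]
beaker base [363.9  -6.5   0. ]
jar top [ 699.4 -161.3   60. ]
reag top [773.9 -16.5 100. ]
dish [456.5 477.9  25. ]
amber top [ 617.5 -473.8  170. ]
```

```bash
cat >> h.py <<'E'
def down(a): # tool down, tool x at yaw a deg
    a=np.radians(a);return Ro.from_matrix(np.array([[np.cos(a),np.sin(a),0],[np.sin(a),-np.cos(a),0],[0,0,-1]]))
def plan(p,Rt,p0=None,R0=None):
    s=get_state()
    if p0 is None: p0=s['position']
    if R0 is None: R0=Ro.from_rotvec(s['ee_rot'])
    o=R0.inv().apply(np.array(p)-p0)/500; d=(R0.inv()*Rt).as_rotvec()/np.pi
    print('offset',o.round(4).tolist(),'dr',d.round(4).tolist(), 'rows',max(np.linalg.norm(o)*10,np.linalg.norm(d)*180/8.59))
E
python3 - <<'E'
from h import *
plan([420,190,410],down(0))
E
```

```text
offset [0.7195, 0.7731, -0.0109] dr [0.0004, 0.0, -0.0798] rows 10.561547176724293
```

```bash
python3 -m crank '{"fingers":[85,85,85,85,85,85,85,85,85,85,85,85],"offset":[[0.72,0.77,-0.01],[0.72,0.77,-0.01],[0.72,0.77,-0.01],[0.72,0.77,-0.01],[0.72,0.77,-0.01],[0.72,0.77,-0.01],[0.72,0.77,-0.01],[0.72,0.77,-0.01],[0.72,0.77,-0.01],[0.72,0.77,-0.01],[0.72,0.77,-0.01],[0.72,0.77,-0.01]],"dr":[[0,0,-0.08],[0,0,-0.08],[0,0,-0.08],[0,0,-0.08],[0,0,-0.08],[0,0,-0.08],[0,0,-0.08],[0,0,-0.08],[0,0,-0.08],[0,0,-0.08],[0,0,-0.08],[0,0,-0.08]]}'
python3 - <<'E'
from h import *
s=get_state();print(s['position'],s['ee_rot'],s['qpos'])
np.savez('w1.npz',p=s['position'],r=s['ee_rot'])
cv2.imwrite("pics/w1.png",grab_frame("wrist"))
plan([605,-192,410],down(18.7))
E
```

```text
time: 1.35
position: [421.5, 188.8, 409.7]
ee_rot: [3.141, -0.005, -0.0]
force: [0.7, -0.2, -0.9]
opening: 85.1
[421.53291925 188.83356555 409.6771714 ] [ 3.14129487e+00 -4.93708603e-03 -2.09423025e-04] [ 8.49419783e-01 -3.76258584e-03 -4.28015938e-01  1.02565926e-04
 -1.14685186e+00  7.18190996e-01]
offset [0.3697, 0.7631, -0.0007] dr [-0.0, 0.0, -0.1047] rows 8.479196802319935
```

View pics/w1.png

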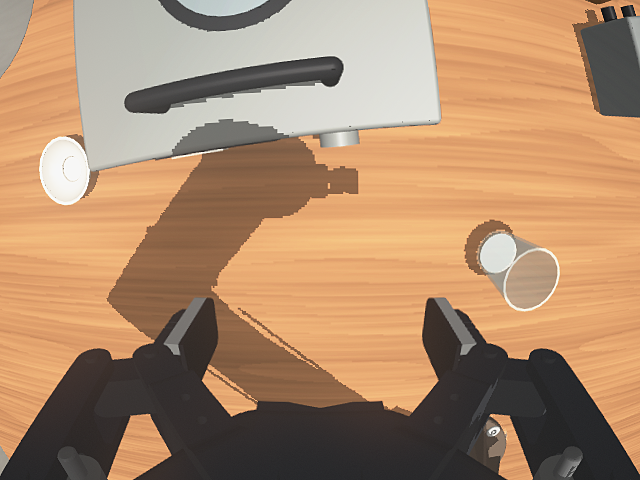

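The handle's bar runs from about (129,102) to (341,69), and the lid's front corners are near (91,167) and (440,122). I'll ray-cast these.

```bash
cat >> h.py <<'E'
def wray(uv,p,r):
    c=camera_params('wrist');x=(uv[0]-c['cx'])/c['fx'];y=(uv[1]-c['cy'])/c['fy'];th=np.hypot(x,y)
    d=np.array([np.sin(th)*x/th,np.sin(th)*y/th,np.cos(th)]);T=np.array(c['T_tool_cam']);R=Ro.from_rotvec(r)
    return p+R.apply(T[:3,3]),R.apply(T[:3,:3]@d)
def wz(uv,z,p,r):
    o,d=wray(uv,p,r);return o+d*(z-o[2])/d[2]
E
python3 - <<'E'
from h import *
np.set_printoptions(precision=1,suppress=True)
f=np.load('w1.npz');p,r=f['p'],f['r']
def seg(a,b,z,n):
    A,B=wz(a,z,p,r),wz(b,z,p,r);e=B-A;print(n,A[:2],B[:2],'mid',(A+B)[:2]/2,np.linalg.norm(e),np.degrees(np.arctan2(e[1],e[0])))
seg((128,102),(342,69),185,'handle'); seg((91,168),(440,122),143,'front')
for nm,uv,z in [('beaker base',(497,252),0),('iso corner',(580,28),90)]: print(nm,wz(uv,z,p,r))
E
```

```text
handle [516.  297.3] [526.4 177.4] mid [521.2 237.4] 120.4065440629245 -85.0315606534817
front [476.4 356.4] [501.1 110.6] mid [488.7 233.5] 246.99445272855365 -84.25105116738419
beaker base [360.3 -19.1   0. ]
iso corner [607.5 -51.6  90. ]
```

```bash
python3 -m crank '{"fingers":[85,85,85,85,85,85,85,85,85,85,85],"offset":[[0.37,0.763,0],[0.37,0.763,0],[0.37,0.763,0],[0.37,0.763,0],[0.37,0.763,0],[0.37,0.763,0],[0.37,0.763,0],[0.37,0.763,0],[0.37,0.763,0],[0.37,0.763,0],[0.37,0.763,0]],"dr":[[0,0,-0.105],[0,0,-0.105],[0,0,-0.105],[0,0,-0.105],[0,0,-0.105],[0,0,-0.105],[0,0,-0.105],[0,0,-0.105],[0,0,-0.105],[0,0,-0.105],[0,0,-0.105]]}'
python3 - <<'E'
from h import *
s=get_state();print(s['position'],s['ee_rot'],s['qpos'])
np.savez('w2.npz',p=s['position'],r=s['ee_rot'])
cv2.imwrite("pics/w2.png",grab_frame("wrist"))
E
```

```text
time: 2.5
position: [606.4, -189.9, 408.5]
ee_rot: [-3.099, -0.515, 0.003]
force: [-0.0, -0.0, -0.2]
opening: 85.0
[ 606.36699286 -189.85543822  408.51100803] [-3.09853615e+00 -5.14723336e-01  2.68961405e-03] [ 3.10597537e-03  2.92450684e-01 -7.46382514e-02 -3.32650241e-04
 -1.20549320e+00  1.89703949e+00]
```

View pics/w2.png

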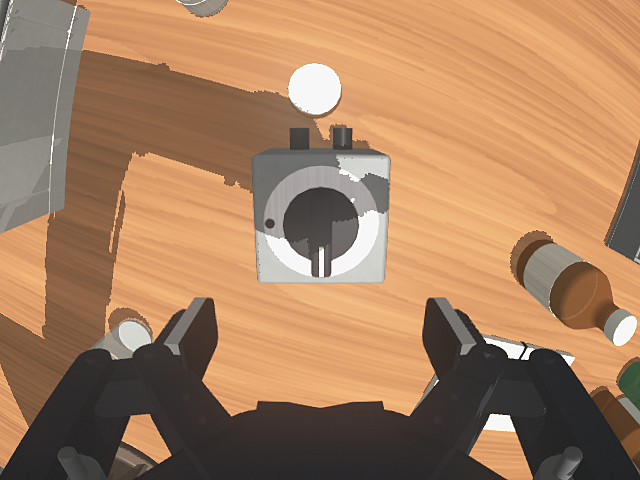

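The isolator is square in view: its top corners are (253,156), (389,155), (385,282) and (258,282). The bar is at column 321 and the disc centre is near (321,223).

Run:
```python
from h import *
np.set_printoptions(precision=1,suppress=True)
f=np.load('w2.npz');p,r=f['p'],f['r']
P=np.array([wz(u,90,p,r) for u in [(253,157),(389,156),(385,282),(258,282)]]);print(P[:,:2],P.mean(0))
e=np.diff(np.vstack([P,P[:1]]),axis=0);print(np.linalg.norm(e,axis=1),np.degrees(np.arctan2(e[:,1],e[:,0])))
print('ring',wz((321.5,224),92,p,r)); print('disc',wz((321,225),100,p,r))
print('barend',wz((321,277),133,p,r),wz((321,246),133,p,r))
```

```text
[[ 637.5 -123.2]
 [ 672.8 -223.8]
 [ 572.2 -260. ]
 [ 537.  -156.7]] [ 604.9 -190.9   90. ]
[106.6 106.8 109.1 106. ] [ -70.7 -160.2  108.8   18.5]
ring [ 603.7 -191.5   92. ]
disc [ 604.9 -190.7  100. ]
barend [ 576.6 -200.3  133. ] [ 598.9 -192.6  133. ]
```

Run:
```python
from h import *
plan([604.8,-191.2,281],down(18.9))
```

```text
offset [-0.0035, 0.0032, 0.256] dr [-0.0002, 0.0003, 0.0002] rows 2.5604067374177033
```

```bash
python3 -m crank '{"fingers":[60,50,50,50,50],"offset":[[-0.0035,0.003,0.09],[-0.0035,0.003,0.18],[-0.0035,0.003,0.257],[-0.0035,0.003,0.257],[-0.0035,0.003,0.257]],"dr":[[0,0,0],[0,0,0],[0,0,0],[0,0,0],[0,0,0]]}' 40
python3 - <<'E'
from h import *
s=get_state();print(s['position'],s['ee_rot'],s['force'])
cv2.imwrite("pics/w3.png",grab_frame("wrist"))
E
```

```text
time: 3.05
position: [605.2, -190.7, 282.2]
ee_rot: [3.098, 0.52, -0.001]
force: [0.4, -0.4, 0.9]
opening: 50.0
[ 605.200775   -190.66104292  282.23037732] [ 3.09766576e+00  5.19968054e-01 -6.39595130e-04] [ 0.39473685 -0.42721841  0.9206321 ]
```

View pics/w3.png

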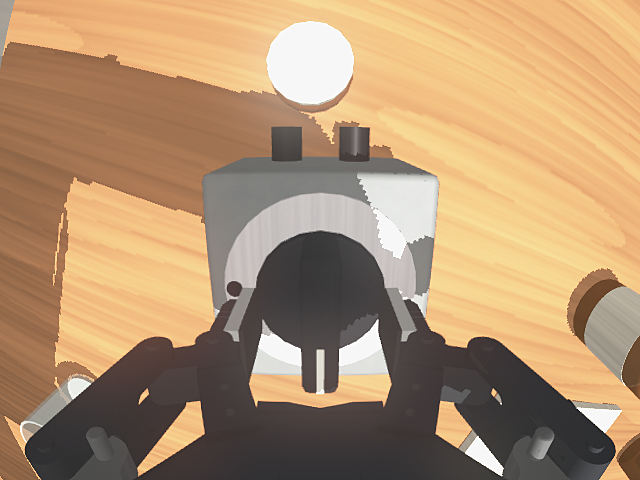

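The bar at column 320 is centred between the pads at columns 243 and 398, so I'll close on it.

```bash
python3 -m crank '{"fingers":[20,10,10,10,10,10,10],"offset":[[0,0,0],[0,0,0],[0,0,0],[0,0,0],[0,0,0],[0,0,0],[0,0,0]],"dr":[[0,0,0],[0,0,0],[0,0,0],[0,0,0],[0,0,0],[0,0,0],[0,0,0]]}' 40
python3 -c "
from h import *
s=get_state();print(s['position'],s['ee_rot'],s['force'],s['torque'])"
```

```text
time: 3.8
position: [605.1, -191.2, 283.4]
ee_rot: [-3.099, -0.517, -0.005]
force: [-2.3, 6.5, 8.7]
opening: 14.1
[ 605.086257   -191.17525422  283.37874208] [-3.09856301 -0.51696394 -0.00457142] [-2.34494309  6.45876973  8.74808591] [ 2.34702906  0.90008841 -0.03737261]
```

Gripped at 14.1 mm with small forces. Next is the clockwise turn, which is positive about the tool's downward z.

```bash
python3 -m crank '{"fingers":[10,10,10,10,10,10],"offset":[[0,0,0],[0,0,0],[0,0,0],[0,0,0],[0,0,0],[0,0,0]],"dr":[[0,0,0.03],[0,0,0.07],[0,0,0.11],[0,0,0.15],[0,0,0.19],[0,0,0.23]]}'
python3 -c "
from h import *
s=get_state();print(s['position'],s['ee_rot'],s['force'],s['torque'])"
```

```text
time: 4.4
position: [605.0, -191.6, 283.4]
ee_rot: [-3.08, 0.619, -0.004]
force: [-2.3, 3.3, 7.7]
opening: 14.4
[ 605.00866544 -191.56362529  283.35406481] [-3.07964671  0.61898098 -0.00354522] [-2.31579061  3.27461552  7.66414737] [1.02327361 0.97815166 0.06540488]
```

```bash
python3 -m crank '{"fingers":[10,10,10,10,10,10,10,10,10],"offset":[[0,0,0],[0,0,0],[0,0,0],[0,0,0],[0,0,0],[0,0,0],[0,0,0],[0,0,0],[0,0,0]],"dr":[[0,0,0.04],[0,0,0.08],[0,0,0.12],[0,0,0.16],[0,0,0.2],[0,0,0.24],[0,0,0.27],[0,0,0.275],[0,0,0.275]]}'
python3 - <<'E'
from h import *
s=get_state();print(s['position'],s['ee_rot'],s['force'],s['torque'],s['qpos'])
cv2.imwrite("pics/w4.png",grab_frame("wrist"))
E
```

```text
time: 5.3
position: [604.7, -191.8, 283.4]
ee_rot: [-2.543, 1.845, -0.002]
force: [-4.6, 3.7, 9.1]
opening: 14.2
[ 604.68505834 -191.76465592  283.35316913] [-2.54272067e+00  1.84463074e+00 -2.12494014e-03] [-4.60367424  3.72605897  9.11563172] [0.80359719 1.56487268 0.6965731 ] [ 2.56839288e-04  3.90313305e-01 -2.36722376e-01  7.42043884e-04
 -9.42524834e-01  3.14890316e-01]
```

View pics/w4.png

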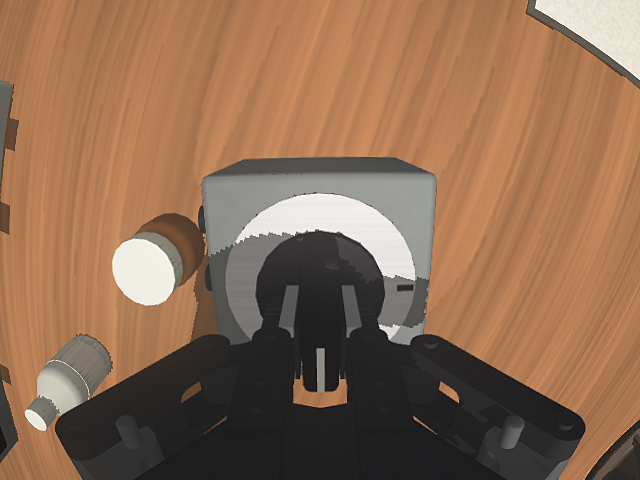

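The handle is off: the bar now lies parallel to the box's y side with its white mark towards the far (+y) side. The wrist yaw is -72° and the moment is 0.7 N m against the stop. I'll release it and lift.

```bash
python3 -m crank '{"fingers":[50,50,50,50,50,50,50],"offset":[[0,0,0],[0,0,0],[0,0,0],[0,0,-0.08],[0,0,-0.17],[0,0,-0.26],[0,0,-0.26]],"dr":[[0,0,0],[0,0,0],[0,0,0],[0,0,0],[0,0,0],[0,0,0],[0,0,0]]}'
python3 - <<'E'
from h import *
s=get_state();print(s['position'],s['ee_rot'],s['force'])
cv2.imwrite("pics/w5.png",grab_frame("wrist"))
plan([521.5,237.5,413],down(-84))
E
```

```text
time: 6.05
position: [606.1, -192.4, 418.7]
ee_rot: [-2.539, 1.842, -0.016]
force: [1.1, -0.5, -0.5]
opening: 50.0
[ 606.06989174 -192.39870252  418.74190323] [-2.53885055  1.84231008 -0.01638621] [ 1.05315913 -0.49301322 -0.4528636 ]
offset [-0.8689, -0.1064, 0.0027] dr [-0.0022, -0.0007, 0.0668] rows 8.753602206723539
```

View pics/w5.png

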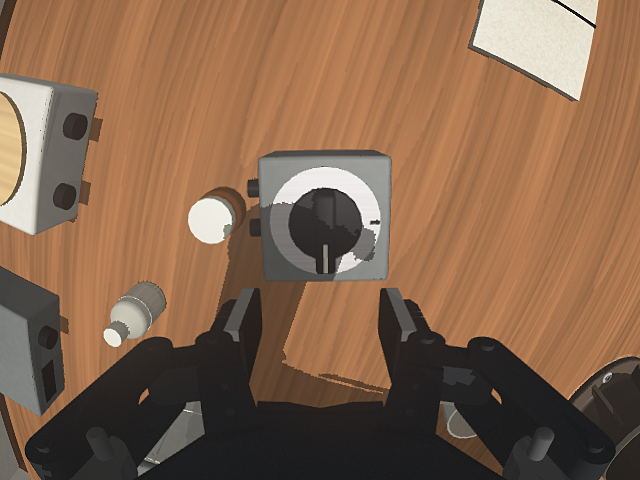

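The isolator stays off after release, with the bar vertical in view and the mark at (326,258). I'll move over the lid handle.

```bash
python3 -m crank '{"fingers":[50,50,50,50,50,50,50,50,50,50,50],"offset":[[-0.869,-0.106,0.003],[-0.869,-0.106,0.003],[-0.869,-0.106,0.003],[-0.869,-0.106,0.003],[-0.869,-0.106,0.003],[-0.869,-0.106,0.003],[-0.869,-0.106,0.003],[-0.869,-0.106,0.003],[-0.869,-0.106,0.003],[-0.869,-0.106,0.003],[-0.869,-0.106,0.003]],"dr":[[0,0,0.067],[0,0,0.067],[0,0,0.067],[0,0,0.067],[0,0,0.067],[0,0,0.067],[0,0,0.067],[0,0,0.067],[0,0,0.067],[0,0,0.067],[0,0,0.067]]}'
python3 - <<'E'
from h import *
s=get_state();print(s['position'],s['ee_rot'],s['force'],s['qpos'])
np.savez('w6.npz',p=s['position'],r=s['ee_rot'])
cv2.imwrite("pics/w6.png",grab_frame("wrist"))
E
```

```text
time: 7.2
position: [520.2, 238.7, 408.5]
ee_rot: [2.335, -2.099, -0.001]
force: [-0.1, -1.1, 0.1]
opening: 49.8
[520.20481317 238.68024035 408.51436217] [ 2.33480199e+00 -2.09917003e+00 -5.53678162e-04] [-0.06968643 -1.1110167   0.13241127] [ 7.71803415e-01  1.88891909e-01 -2.12765494e-01 -2.46257741e-04
 -1.17103509e+00 -6.65522419e-01]
```

View pics/w6.png

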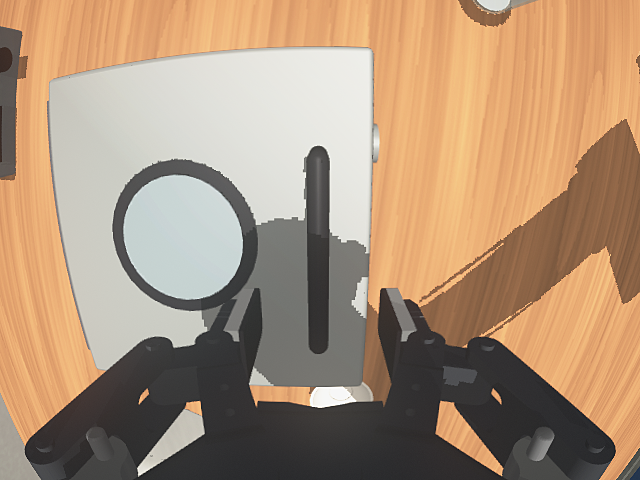

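The handle bar runs from (318,147) to (318,353) and is centred between the pads. I'll check that by ray.

Run:
```python
from h import *
np.set_printoptions(precision=2,suppress=True)
f=np.load('w6.npz');p,r=f['p'],f['r']
A,B=wz((318,147),187,p,r),wz((318,353),187,p,r);e=B-A
print(A,B,(A+B)/2,np.linalg.norm(e),np.degrees(np.arctan2(e[1],e[0])))
m=(A+B)/2
C=np.array([wz(u,145,p,r) for u in [(371,48),(364,386)]]);print(C,np.degrees(np.arctan2(*(C[1]-C[0])[1::-1])))
plan([m[0],m[1],342],down(-84))
```

```text
[527.65 175.86 187.  ] [514.79 298.88 187.  ] [521.22 237.37 187.  ] 123.69186979794743 95.96866474809565
[[501.46 110.88 145.  ]
 [471.53 357.64 145.  ]] 96.91597281609533
offset [0.0009, -0.0016, 0.1336] dr [0.0004, -0.0003, 0.0001] rows 1.3358683285708925
```

```bash
python3 -m crank '{"fingers":[50,50,50,50,30,8,8,8,8,8,8],"offset":[[0.001,-0.0015,0.06],[0.001,-0.0015,0.11],[0.001,-0.0015,0.136],[0.001,-0.0015,0.136],[0.001,-0.0015,0.136],[0.001,-0.0015,0.136],[0.001,-0.0015,0.136],[0.001,-0.0015,0.136],[0.001,-0.0015,0.136],[0.001,-0.0015,0.136],[0.001,-0.0015,0.136]],"dr":[[0,0,0],[0,0,0],[0,0,0],[0,0,0],[0,0,0],[0,0,0],[0,0,0],[0,0,0],[0,0,0],[0,0,0],[0,0,0]]}' 40
python3 - <<'E'
from h import *
s=get_state();print(s['position'],s['ee_rot'],s['force'],s['torque'],s['qpos'])
cv2.imwrite("pics/w7.png",grab_frame("wrist"))
E
```

```text
time: 8.35
position: [521.1, 237.3, 343.1]
ee_rot: [-2.334, 2.102, 0.0]
force: [-4.6, -0.1, 4.7]
opening: 10.5
[521.08943577 237.32646488 343.05646163] [-2.33382484e+00  2.10192600e+00  3.09737251e-04] [-4.63584747 -0.14506714  4.72030313] [-0.16132061  1.72708554 -0.00440454] [ 7.68851916e-01  2.39785491e-01 -3.04823030e-01 -2.91222185e-04
 -1.02544343e+00 -6.64237044e-01]
```

View pics/w7.png

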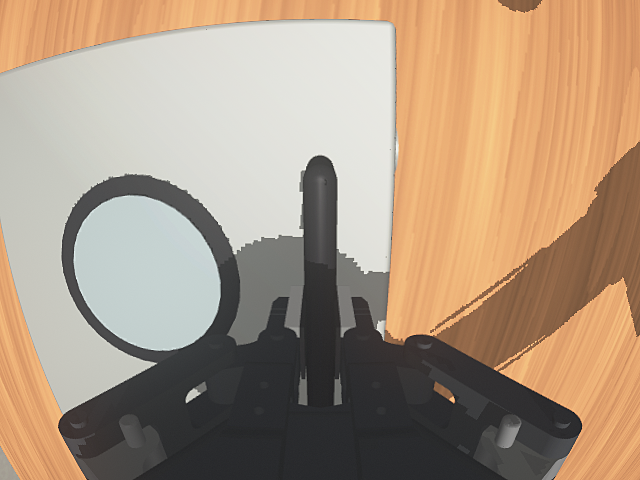

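Gripped, and the bar sits straight between the pads. Now I'll work out the arc about the hinge, tilting the tool by half the lid angle.

```bash
cat >> h.py <<'E'
def arc(phis,phi0=0,k=0.5,L=158):
    f=lambda p:(np.array([-205*np.cos(p)+54*np.sin(p)+205+L*np.sin(k*p),205*np.sin(p)+54*np.cos(p)-54+L*(np.cos(k*p)-1)]))
    t0=k*np.radians(phi0)
    for ph in phis:
        p=np.radians(ph);d=f(p)-f(np.radians(phi0))
        yt=np.array([-np.cos(t0),np.sin(t0)]);zt=np.array([-np.sin(t0),-np.cos(t0)]) # tool y,z in (x,z)
        print(ph,[0,round(d@yt/500,4),round(d@zt/500,4)],[round(-k*(ph-phi0)/180,4),0,0])
E
python3 -c "
from h import *
arc([1,3,5,7.5,10,12.5,15,17.5,20])"
```

```text
1 [0, np.float64(-0.0047), np.float64(-0.0071)] [-0.0028, 0, 0]
3 [0, np.float64(-0.0145), np.float64(-0.0212)] [-0.0083, 0, 0]
5 [0, np.float64(-0.0248), np.float64(-0.035)] [-0.0139, 0, 0]
7.5 [0, np.float64(-0.0383), np.float64(-0.0519)] [-0.0208, 0, 0]
10 [0, np.float64(-0.0525), np.float64(-0.0684)] [-0.0278, 0, 0]
12.5 [0, np.float64(-0.0675), np.float64(-0.0843)] [-0.0347, 0, 0]
15 [0, np.float64(-0.0832), np.float64(-0.0997)] [-0.0417, 0, 0]
17.5 [0, np.float64(-0.0995), np.float64(-0.1146)] [-0.0486, 0, 0]
20 [0, np.float64(-0.1165), np.float64(-0.1289)] [-0.0556, 0, 0]
```

```bash
python3 -m crank '{"fingers":[8,8,8,8,8,8,8,8,8,8],"offset":[[0,-0.0047,-0.0071],[0,-0.0145,-0.021],[0,-0.025,-0.035],[0,-0.038,-0.052],[0,-0.0525,-0.068],[0,-0.0675,-0.084],[0,-0.083,-0.1],[0,-0.1,-0.115],[0,-0.1165,-0.129],[0,-0.1165,-0.129]],"dr":[[-0.003,0,0],[-0.008,0,0],[-0.014,0,0],[-0.021,0,0],[-0.028,0,0],[-0.035,0,0],[-0.042,0,0],[-0.049,0,0],[-0.0556,0,0],[-0.0556,0,0]]}'
python3 - <<'E'
from h import *
s=get_state();print(s['position'],s['ee_rot'],s['force'],s['torque'],s['qpos'])
cv2.imwrite("pics/s8.png",grab_frame("side"));cv2.imwrite("pics/w8.png",grab_frame("wrist"))
arc([22.5,25,27.5,30,32.5,35,37.5,40,42.5,45],20)
E
```

```text
time: 9.4
position: [579.0, 243.5, 406.8]
ee_rot: [2.231, -2.01, -0.181]
force: [-9.3, 1.2, 2.8]
opening: 10.4
[579.04113047 243.53520317 406.81929821] [ 2.23146883 -2.00982329 -0.18096962] [-9.30129724  1.18864279  2.76342277] [ 0.38190855  2.99610384 -0.08534259] [ 0.67479223  0.33848789  0.02055789 -0.09801488 -1.40493458 -0.54680462]
22.5 [0, np.float64(-0.015), np.float64(-0.0166)] [-0.0069, 0, 0]
25 [0, np.float64(-0.0307), np.float64(-0.0326)] [-0.0139, 0, 0]
27.5 [0, np.float64(-0.0471), np.float64(-0.0481)] [-0.0208, 0, 0]
30 [0, np.float64(-0.0642), np.float64(-0.063)] [-0.0278, 0, 0]
32.5 [0, np.float64(-0.082), np.float64(-0.0772)] [-0.0347, 0, 0]
35 [0, np.float64(-0.1003), np.float64(-0.0909)] [-0.0417, 0, 0]
37.5 [0, np.float64(-0.1193), np.float64(-0.1039)] [-0.0486, 0, 0]
40 [0, np.float64(-0.1388), np.float64(-0.1162)] [-0.0556, 0, 0]
42.5 [0, np.float64(-0.1589), np.float64(-0.1278)] [-0.0625, 0, 0]
45 [0, np.float64(-0.1795), np.float64(-0.1386)] [-0.0694, 0, 0]
```

View pics/s8.png

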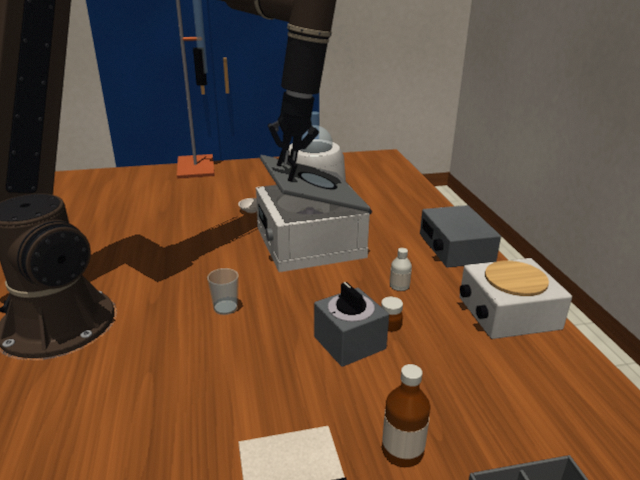

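View pics/w8.png

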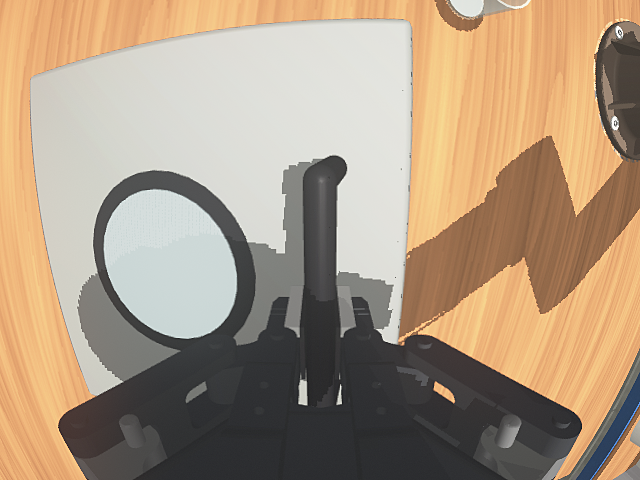

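The side view shows the lid rising in the grip, the isolator off and forces of about 10 N. I'll continue to 45°.

```bash
python3 -m crank '{"fingers":[8,8,8,8,8,8,8,8,8,8,8,8],"offset":[[0,-0.015,-0.0166],[0,-0.031,-0.0326],[0,-0.047,-0.048],[0,-0.064,-0.063],[0,-0.082,-0.077],[0,-0.1,-0.091],[0,-0.119,-0.104],[0,-0.139,-0.116],[0,-0.159,-0.128],[0,-0.1795,-0.1385],[0,-0.1795,-0.1385],[0,-0.1795,-0.1385]],"dr":[[-0.007,0,0],[-0.014,0,0],[-0.021,0,0],[-0.028,0,0],[-0.035,0,0],[-0.042,0,0],[-0.049,0,0],[-0.056,0,0],[-0.0625,0,0],[-0.0695,0,0],[-0.0695,0,0],[-0.0695,0,0]]}'
python3 - <<'E'
from h import *
s=get_state();print(s['position'],s['ee_rot'],s['force'],s['torque'],s['qpos'])
cv2.imwrite("pics/s9.png",grab_frame("side"));cv2.imwrite("pics/w9.png",grab_frame("wrist"));cv2.imwrite("pics/c9.png",grab_frame("scene"))
# bar position from measured pose -> lid angle
g=s['position']+Ro.from_rotvec(s['ee_rot']).apply([0,0,158])
u=np.array([np.cos(np.radians(6)),np.sin(np.radians(6)),0]);h=np.array([521.2,237.4,0])+205*u
rx=(g-h)@u;rz=g[2]-131
print(g,rx,rz,'r',np.hypot(rx,rz),np.hypot(205,54),'lid deg',np.degrees(np.arctan2(rz,-rx)-np.arctan2(54,205)))
E
```

```text
time: 10.7
position: [678.4, 254.1, 461.0]
ee_rot: [2.1, -1.888, -0.379]
force: [-9.0, 1.4, 8.9]
opening: 10.1
[678.43162556 254.09489046 461.046582  ] [ 2.10034972 -1.88826143 -0.37862261] [-8.9909455   1.36084945  8.91847087] [ 0.63548716  2.96015114 -0.43006672] [ 0.57243466  0.55334956  0.48774219 -0.18205501 -1.85644568 -0.48654514]
[618.0044205  247.80722897 315.19385421] -107.63803258979415 184.19385421354644 r 213.33851501743138 211.9929244102265 lid deg 44.9417914939323
```

View pics/s9.png

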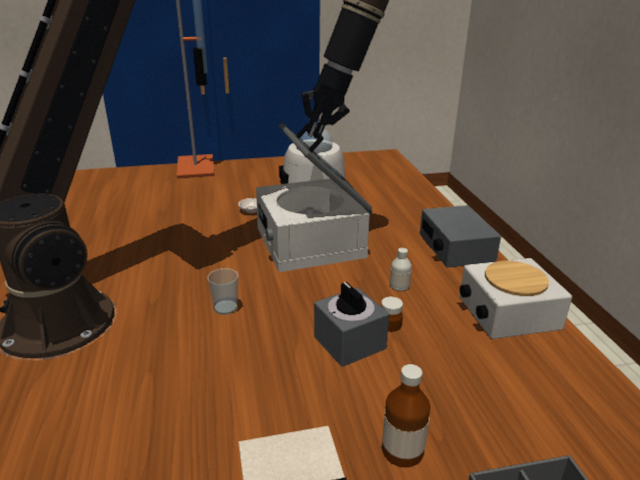

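View pics/c9.png

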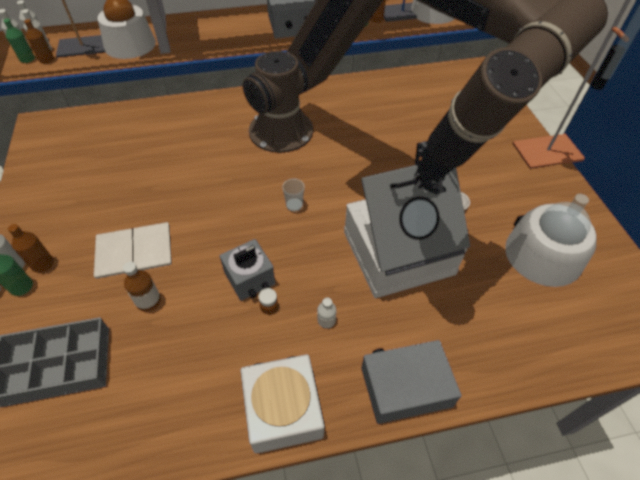

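View pics/w9.png

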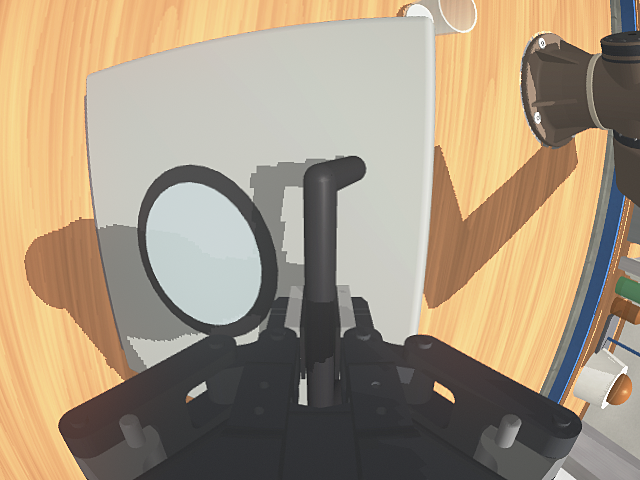

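The side view shows the lid half open with the bowl visible. In the scene view the isolator bar is across and the bystanders have not moved. As an independent check, I'll project where the front lid corners should be at 40/45/50°.

Run:
```python
from h import *
a=np.radians(6);u=np.array([np.cos(a),np.sin(a),0]);v=np.array([-np.sin(a),np.cos(a),0]);z=np.array([0,0,1])
H=np.array([521.2,237.4,131])+205*u
for ph in (40,45,50):
    p=np.radians(ph);ex=np.cos(p)*u-np.sin(p)*z;ez=np.sin(p)*u+np.cos(p)*z
    for s in(-125,125):
        X=H-238*ex+14*ez+s*v;print(ph,s,np.round(pix('side',X)),np.round(pix('scene',X)))
im=cv2.imread('pics/s9.png')[105:225,250:380];cv2.imwrite('pics/s9z.png',cv2.resize(im,None,fx=5,fy=5))
s=get_state();print(s['joint_velocities'].round(4),s['force'])
```

```text
40 -125 [304. 158.] [360. 179.]
40 125 [277. 127.] [452. 157.]
45 -125 [310. 152.] [363. 179.]
45 125 [283. 122.] [456. 157.]
50 -125 [317. 146.] [366. 179.]
50 125 [288. 116.] [461. 157.]
[ 0.0006 -0.0003 -0.0021  0.0004  0.0032 -0.0018] [-7.84997731  2.29008999  8.28112803]
```

View pics/s9z.png

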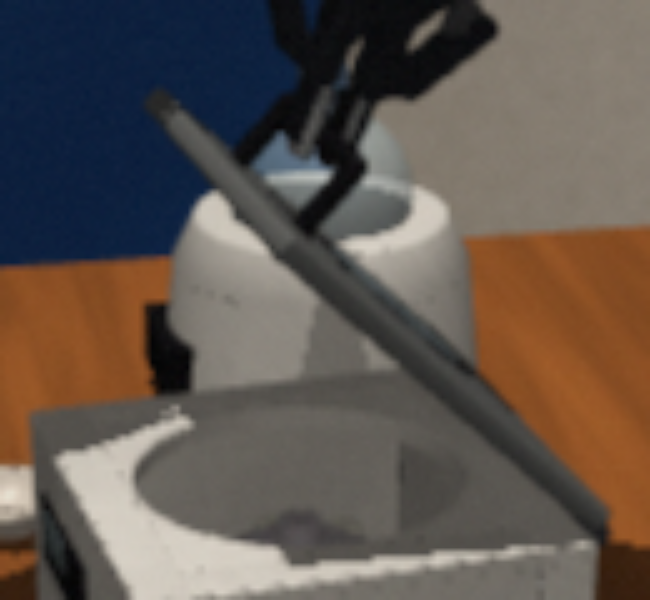

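The corners appear at about (283,123) and (309,153), where 45° predicts (283,122) and (310,152). The arm is still, so I'll hand in.

```bash
python3 -c "
from rig import *
sign_off();s=get_state();print(s['time'],s['position'],s['force'],s['opening'])"
```

```text
the job is handed in; nothing more can be done
the job is handed in; nothing more can be done
```

The isolator is off and the lid is held at about 45°, and I handed the job in at about 11 s. The state readout after the hand-in was refused, so I have nothing measured during the final second; `sign_off()` gives no verdict.

- **Isolator:** I gripped the handle and turned it 90° clockwise until it pressed on its stop, with a moment of about 0.7 N m. After release the wrist and scene views still showed it in the off position.
- **Lid:** I then gripped the lid's handle and raised it along the hinge arc, tilting the tool by half the lid angle. I left it in the grip, commanded at 40 N.
- **Last checks:**
  - **Lid angle:** it came out at 44.9° from the arm's pose. The lid's front corners in the side view lie within about 2 pixels of where 45° predicts.
  - **Arm:** it was still, with about 12 N at the wrist.
  - **Glassware and bottles:** those in view looked unmoved, judged by eye and not re-measured. The dish was mostly hidden behind the lid in the last scene view, but visible in the side view.
- **Disagreements:** the finger opening read 10 to 14 mm, about 1 to 2 mm less than the true thickness of each bar. The radius from hinge to lid handle came out 1.3 mm too long. Neither affected the result.

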